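# Feed three walnuts and hold the nut cracker's dial at the third click

## Robot

A 6-joint arm with a two-finger parallel gripper is mounted at the origin on the work surface. World frame = base frame: x ahead of the robot, y to its left, z up, the work surface at z = 0. Lengths are in m, angles in rad, forces in N, time in s.
With the tool pointing down it reaches from about 0.275 to 0.725 m from the base axis. Payload 5.6 kg.
Tool frame: the origin (TCP) lies at the very end of the fingers, on their centre line; the grasp point (between the pads) lies 19 mm behind it (bot.hold_point_z is the distance from the TCP to the grasp point, in m); z points along the fingers, y is the line along which they close (so a half turn about z gives the same grasp; the last joint's range is limited). The gripper opens to 85 mm and grips with 20 to 120 N. Pads are 22 mm wide; open, the fingers measure 114 mm over their backs; the gripper's body (76 mm by 85 mm) begins 54 mm behind the grasp point. The pads swing forward as they close: fully open they stand 13 mm farther back than shut.
Start: joints at [-0.964, 0.255, 0.108, 0, -1.424, -0.285], TCP at [0.174, -0.522, 0.231] pointing down, gripper open.
Joint ranges: [-2.95, 2.95], [-1.21, 1.97], [-1.09, 1.5], [-2.87, 1.71], [-2.94, -0.07], [-3.05, 3.05]. Speed limits (rad/s): [2.57, 2.57, 3.14, 3.14, 3.14, 3.14].

## Interface

Orientations are given as a 3x3 rotation matrix whose columns are the frame's x, y, z axes.
In Python, from rig import bot gives the robot as it stands.
- The arm moves only by the tool send_rows, never from a script. Its argument "targets" is a list of rows, each a list of 4 numbers: the shift along the tool's x, y, z in units of 30 mm (1.0 is 30 mm), then the turn about the tool's z in units of 5 degrees (1.0 is 5 degrees). A call has exactly 10 rows; each row shifts and turns the commanded pose from where the row before left it, along the tool's axes as they then stand; what a row does not reach is not made up. A row lasts 1/12 s, in which the tool goes at most 41.7 mm and 7.16 degrees, less where a joint would pass 70% of its speed; a pose out of reach is approached as far as the arm can. A call is refused whole if a number of a shift passes 1 or a number of a turn 1, either way. A call with a gripper value outside its range is refused whole. "hand" is the closure, from 0 (fully open) to 1 (shut), set as the call begins (left out, the last holds). The fingers move at their own pace and stop on an object; "newtons" is the grip in N (left out, the last holds). Time passes only in rows, so rows that do not move let the fingers close, or fill a call up. It gives the time, the measured TCP pose, the force, the opening and the grip force at its end, in the units of the state.
- bot.read_state(): the state, without advancing time (a new reading comes with each control period).
- bot.grab_frame(name): name is "side" or "top"; returns a dict with "pixels" (384x512x3 uint8, blue, green, red), "fx", "fy", "cx", "cy" (pixels), "k1" (the pictures are not rectified: a ray, as slopes to the right and down, at radius r is drawn at 1 + k1 r^2 times it, then the intrinsics apply), "T" (4x4, takes a point from camera to world coordinates). Camera axes: x right, y down, z forward; pixel columns grow to the right and rows downward; lengths in m; the calibration is good to about 2 mm. A picture is of the moment at which its call begins. There is no depth.
- bot.close_job(): hands the job in; it is judged then, once.
The state is a dict: "clock": time; "joints": joint angles; "joint_velocities": joint speeds; "tau": joint torques, N m; "ee_pos": TCP position; "tcp_rot": TCP orientation; "ft_force": force on the tool from outside, world axes, zero at the start; "wrist_torque": the same for the moment, N m; "width": finger opening in m; "grasp_force": force on a finger pad.
Only numpy, scipy, OpenCV 4.12 (cv2) and the standard library are available. Lean on these libraries where they do the work, as an engineer would, in place of code of your own. Each camera call takes 0.05 s, during which the arm holds its last target. There are 200 camera calls.

## Task

Put exactly three of the walnuts from the marble board into the copper hopper of the nut cracker, leaving the other two in their wells and everything else on the counter where it is. Only then press the red paddle of the dial down with the fingertips, past the first two clicks to the third and last, and keep it pressed there against its spring for at least a second: the program finishes while the fingers are still holding the paddle down.

Things in the scene. Friction and masses are not known exactly. Their poses are not given: they have to be found in the camera images.
- cracker: Electric nut cracker, fixed to the counter: cream box 150 (x) x 210 (y) x 110 mm high; origin at the centre of its underside, its front (dial) face looks to its own -x. On its top a copper hopper, on its front a black dial with a red paddle that sticks out past the -y side
- hopper_floor (a point): Centre of the inner floor of the copper hopper, 115 mm above the counter (cracker frame x 0, y +45 mm). The hopper is an open round bowl: inner radius 41 mm at the floor, 58 mm at the rim, which is 55 mm above this point. Lower a walnut into it and let go; three lie in it loosely
- hopper_mid (a point): Middle of the space inside the hopper, 28 mm above its floor, on its axis
- paddle (a point): Centre of the red paddle's upper face (30 x 26 mm, 8 thick); moves with the dial. Dial axis: along cracker x, at y -45, height 72 mm; the pad is 70 mm from it towards cracker -y, 22 mm in front of the front face. At rest it is 0.47 rad above level (face 107 mm above the counter), at click three 0.43 below (46 mm). Free beneath; press straight down, it shifts under 10 mm sideways
- dial (a joint): Turn of the dial, rad: 0 at rest (paddle up), growing as the paddle is pressed down. Clicks at about 0.30, 0.60 and 0.90 (third and last, stop at 0.96). A spring returns it to 0 from everywhere as soon as it is let go: about 5 to 13 N at the paddle, dipping into each click and rising sharply after it; the end stop is hard
- board: White marble nut board, fixed, 140 (x) x 220 (y) x 18 mm, with six shallow round wells 20 mm wide in two rows of three, 70 mm apart (centres at x -35 and +35, y -70, 0, +70 mm); origin at the centre of its underside. Five wells hold a walnut each; the one at x +35, y +70 is empty
- mug: Blue mug, bystander, 80 mm wide, 90 mm high; origin under its centre
- spoon: Steel spoon with a wooden handle lying on the counter, about 200 mm long, bystander
- shell_bowl: Empty terracotta bowl for shells, 120 mm wide, 50 mm high, bystander; origin under its centre
- spice: Amber spice jar with copper lid, 48 mm wide, 90 mm high, bystander; origin under its centre
- nut0: A walnut: brown ball 36 mm across, 14 g; origin at its centre, at the start about 33 mm above the counter (15 mm above the board's top). All five are alike
- nut1: A walnut: brown ball 36 mm across, 14 g; origin at its centre, at the start about 33 mm above the counter (15 mm above the board's top). All five are alike
- nut2: A walnut: brown ball 36 mm across, 14 g; origin at its centre, at the start about 33 mm above the counter (15 mm above the board's top). All five are alike
- nut3: A walnut: brown ball 36 mm across, 14 g; origin at its centre, at the start about 33 mm above the counter (15 mm above the board's top). All five are alike
- nut4: A walnut: brown ball 36 mm across, 14 g; origin at its centre, at the start about 33 mm above the counter (15 mm above the board's top). All five are alike
Things that resemble listed ones, but are neither listed nor needed, are in the scene too. What is shaped like the nut3 but purple is not meant.

How it is judged:
On the way, in this order (a step that is already met when the one before it is completed fails the run):
1. exactly three walnuts are in the hopper, the other two still in their wells, the dial at rest (((distance between each of nut0, nut1, nut2 and hopper_mid below 0.045 m and distance of each of nut3, nut4 from where it was at the start of the episode below 0.015 m) or (distance between each of nut0, nut1, nut3 and hopper_mid below 0.045 m and distance of each of nut2, nut4 from where it was at the start of the episode below 0.015 m) or (distance between each of nut0, nut1, nut4 and hopper_mid below 0.045 m and distance of each of nut2, nut3 from where it was at the start of the episode below 0.015 m) or (distance between each of nut0, nut2, nut3 and hopper_mid below 0.045 m and distance of each of nut1, nut4 from where it was at the start of the episode below 0.015 m) or (distance between each of nut0, nut2, nut4 and hopper_mid below 0.045 m and distance of each of nut1, nut3 from where it was at the start of the episode below 0.015 m) or (distance between each of nut0, nut3, nut4 and hopper_mid below 0.045 m and distance of each of nut1, nut2 from where it was at the start of the episode below 0.015 m) or (distance of each of nut0, nut4 from where it was at the start of the episode below 0.015 m and distance between each of nut1, nut2, nut3 and hopper_mid below 0.045 m) or (distance of each of nut0, nut3 from where it was at the start of the episode below 0.015 m and distance between each of nut1, nut2, nut4 and hopper_mid below 0.045 m) or (distance of each of nut0, nut2 from where it was at the start of the episode below 0.015 m and distance between each of nut1, nut3, nut4 and hopper_mid below 0.045 m) or (distance of each of nut0, nut1 from where it was at the start of the episode below 0.015 m and distance between each of nut2, nut3, nut4 and hopper_mid below 0.045 m)) and value of joint dial below 0.15 rad), for 0.2 s.
2. the fingers hold the paddle down at the third click (value of joint dial above 0.8 rad and contact force between the fingers and dial above 2 N), for 0.8 s.
At the end, for the whole second after the job is handed in: Exactly three walnuts lie in the hopper (centres within 45 mm of the middle of its inside), the other two within 15 mm of where they started, the dial is held still beyond 0.80 rad (third click at 0.90) and the fingers press on it with more than 2 N (all of step 2 and ((distance between each of nut0, nut1, nut2 and hopper_mid below 0.045 m and distance of each of nut3, nut4 from where it was at the start of the episode below 0.015 m) or (distance between each of nut0, nut1, nut3 and hopper_mid below 0.045 m and distance of each of nut2, nut4 from where it was at the start of the episode below 0.015 m) or (distance between each of nut0, nut1, nut4 and hopper_mid below 0.045 m and distance of each of nut2, nut3 from where it was at the start of the episode below 0.015 m) or (distance between each of nut0, nut2, nut3 and hopper_mid below 0.045 m and distance of each of nut1, nut4 from where it was at the start of the episode below 0.015 m) or (distance between each of nut0, nut2, nut4 and hopper_mid below 0.045 m and distance of each of nut1, nut3 from where it was at the start of the episode below 0.015 m) or (distance between each of nut0, nut3, nut4 and hopper_mid below 0.045 m and distance of each of nut1, nut2 from where it was at the start of the episode below 0.015 m) or (distance of each of nut0, nut4 from where it was at the start of the episode below 0.015 m and distance between each of nut1, nut2, nut3 and hopper_mid below 0.045 m) or (distance of each of nut0, nut3 from where it was at the start of the episode below 0.015 m and distance between each of nut1, nut2, nut4 and hopper_mid below 0.045 m) or (distance of each of nut0, nut2 from where it was at the start of the episode below 0.015 m and distance between each of nut1, nut3, nut4 and hopper_mid below 0.045 m) or (distance of each of nut0, nut1 from where it was at the start of the episode below 0.015 m and distance between each of nut2, nut3, nut4 and hopper_mid below 0.045 m)) and velocity of joint dial between -0.1 and 0.1 rad/s); the arm keeps its last pose, push and grip.
It fails at once if the dial is pressed (beyond 0.2 rad) while other than three walnuts are in the hopper (value of joint dial above 0.2 rad and not ((distance between each of nut0, nut1, nut2 and hopper_mid below 0.045 m and distance of each of nut3, nut4 from where it was at the start of the episode below 0.015 m) or (distance between each of nut0, nut1, nut3 and hopper_mid below 0.045 m and distance of each of nut2, nut4 from where it was at the start of the episode below 0.015 m) or (distance between each of nut0, nut1, nut4 and hopper_mid below 0.045 m and distance of each of nut2, nut3 from where it was at the start of the episode below 0.015 m) or (distance between each of nut0, nut2, nut3 and hopper_mid below 0.045 m and distance of each of nut1, nut4 from where it was at the start of the episode below 0.015 m) or (distance between each of nut0, nut2, nut4 and hopper_mid below 0.045 m and distance of each of nut1, nut3 from where it was at the start of the episode below 0.015 m) or (distance between each of nut0, nut3, nut4 and hopper_mid below 0.045 m and distance of each of nut1, nut2 from where it was at the start of the episode below 0.015 m) or (distance of each of nut0, nut4 from where it was at the start of the episode below 0.015 m and distance between each of nut1, nut2, nut3 and hopper_mid below 0.045 m) or (distance of each of nut0, nut3 from where it was at the start of the episode below 0.015 m and distance between each of nut1, nut2, nut4 and hopper_mid below 0.045 m) or (distance of each of nut0, nut2 from where it was at the start of the episode below 0.015 m and distance between each of nut1, nut3, nut4 and hopper_mid below 0.045 m) or (distance of each of nut0, nut1 from where it was at the start of the episode below 0.015 m and distance between each of nut2, nut3, nut4 and hopper_mid below 0.045 m))).
It fails at once if another thing on the counter is shifted by more than 30 mm (distance of any of mug, spoon, shell_bowl, spice from where it was at the start of the episode above 0.03 m).
It also fails if it takes over 69 s, if anything falls off the work surface, if the arm or the gripper's body presses on something with over 40 N, if the wrist force passes 120 N, or if a joint passes its speed limit or range.

## Working session

There is one attempt and no reset: what is moved stays moved. The work goes in short steps, Python scripts to look and compute and a tool call to move; the robot and the scene stay as the last step left them, time stands still between calls to the robot, and variables do not carry over. Pictures are saved under pics/ and viewed, at most 10 in all, crops included, and the job is handed in when it is done.

Besides the shell and the picture viewer there is one more tool, called after ">>>" as a command line: name --pt "numbers of a row" for each row, then --argument value for the rest. send_rows: Moves the arm, as the interface text tells. Its arguments: {"type":"object","properties":{"targets":{"type":"array"},"hand":{"type":"number"},"newtons":{"type":"number"}},"required":["targets"]}

```bash
ls; mkdir -p pics; python3 - <<'E'
from rig import bot
import cv2,numpy as np
for n in("side","top"):
    f=bot.grab_frame(n);cv2.imwrite(f"pics/{n}0.png",cv2.resize(f["pixels"],(800,600),interpolation=cv2.INTER_CUBIC));cv2.imwrite(f"{n}_raw.png",f["pixels"])
    np.savez(f"{n}.npz",**{k:v for k,v in f.items()})
    print(n,f["fx"],f["fy"],f["cx"],f["cy"],f["k1"],np.round(f["T"],3).tolist())
s=bot.read_state();print(s["clock"],s["ee_pos"],np.round(s["tcp_rot"],3),s["width"])
E
```

```text
pics
side 457.7064742562863 457.7064742562863 255.5283008983053 202.2544330886948 0.010896625910088015 [[0.918, -0.253, 0.305, 0.206], [-0.395, -0.623, 0.675, -0.842], [0.019, -0.74, -0.672, 1.011], [0.0, 0.0, 0.0, 1.0]]
top 477.52757142054577 477.52757142054577 260.6748154239146 192.2295727263338 0.02705899892967718 [[-0.01, -0.999, 0.051, 0.536], [-1.0, 0.01, 0.012, 0.084], [-0.013, -0.051, -0.999, 1.483], [0.0, 0.0, 0.0, 1.0]]
0.1 [ 0.17386194 -0.52133381  0.23050385] [[-0.949 -0.316 -0.001]
 [-0.316  0.949  0.002]
 [ 0.     0.002 -1.   ]] 0.0850206875374953
```

View pics/side0.png

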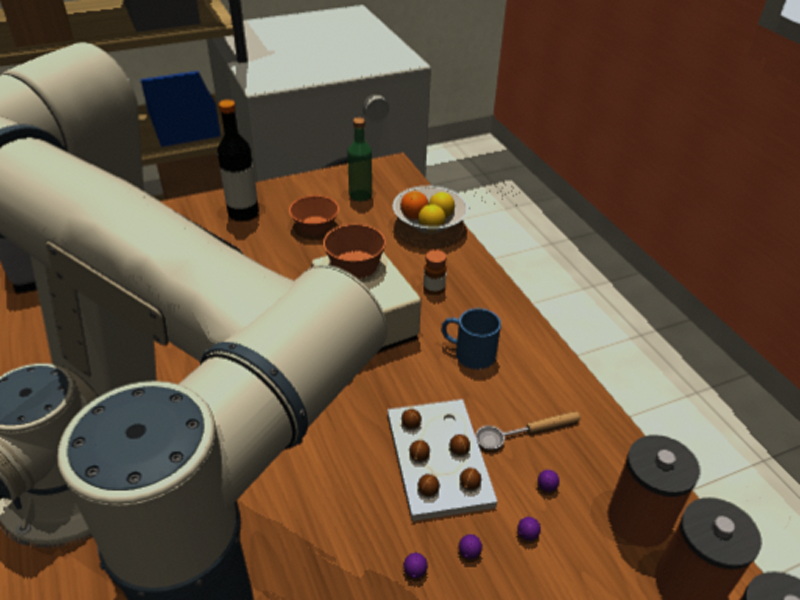

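View pics/top0.png

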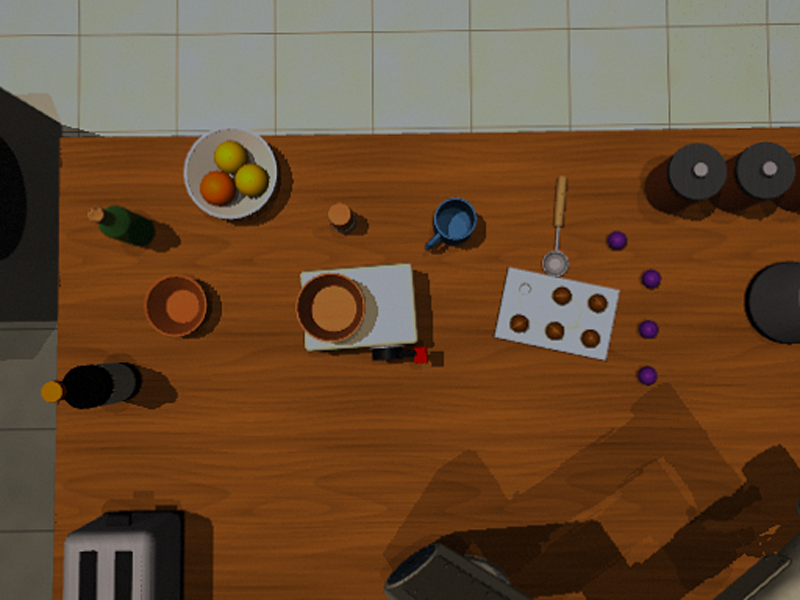

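The top view shows five brown nuts at (562,296), (598,303), (519,323), (555,330) and (591,339) (800x600 px), with the hopper rim around (332,308) and the red paddle at (421,354). In the side view the nuts are at (411,419), (420,451), (429,486), (460,445) and (470,479), and the hopper rim is at about (354,246). The arm hides the paddle there.

```bash
cat > h.py <<'E'
import numpy as np,cv2
def cam(n):
    d=np.load(f"{n}.npz"); return {k:d[k] for k in d.files}
def ray(f,uv):
    p=np.array([(uv[0]-f["cx"])/f["fx"],(uv[1]-f["cy"])/f["fy"]]);q=p.copy()
    for _ in range(10): q=p/(1+f["k1"]*(q@q))
    d=f["T"][:3,:3]@np.array([q[0],q[1],1]);return f["T"][:3,3],d/np.linalg.norm(d)
def atz(f,uv,z):
    o,d=ray(f,uv);return o+d*(z-o[2])/d[2]
def tri(rs):
    A=sum(np.eye(3)-np.outer(d,d) for o,d in rs);b=sum((np.eye(3)-np.outer(d,d))@o for o,d in rs)
    x=np.linalg.solve(A,b);return x,max(np.linalg.norm((np.eye(3)-np.outer(d,d))@(x-o)) for o,d in rs)
E
python3 - <<'E'
from h import *
S,T=cam("side"),cam("top");k=1.5625
def cen(f,p):
    u,v=np.array(p)/k;im=f["pixels"].astype(int);y,x=np.mgrid[:384,:512]
    r=10 
    m=((x-u)**2+(y-v)**2<r*r)&(im[...,0]<0.55*im[...,2])&(im[...,2]<190)
    n,l,st,c=cv2.connectedComponentsWithStats(m.astype(np.uint8));i=1+np.argmax(st[1:,4]);return c[i],st[i,4]
tp=[(519,323),(555,330),(591,339),(562,296),(598,303)];sp=[(411,419),(420,451),(429,486),(460,445),(470,479)]
N=[]
for a,b in zip(tp,sp):
    (ca,na),(cb,nb)=cen(T,a),cen(S,b);x,e=tri([ray(T,ca),ray(S,cb)]);N.append(x);print(np.round(ca*k),na,np.round(cb*k),nb,np.round(x,4),round(e,4))
# board rigid fit
L=np.array([[-35,70],[-35,0],[-35,-70],[35,0],[35,-70]])/1000
P=np.array(N)[:,:2];a=L-L.mean(0);b=P-P.mean(0)
th=np.arctan2((a[:,0]*b[:,1]-a[:,1]*b[:,0]).sum(),(a*b).sum());R=np.array([[np.cos(th),-np.sin(th)],[np.sin(th),np.cos(th)]])
o=P.mean(0)-R@L.mean(0);print("board",o,th,"resid",np.round(P-(L@R.T+o),4).tolist())
print("fit nuts",np.round(L@R.T+o,4).tolist())
hx,e=tri([ray(T,np.array((331,308))/k),ray(S,np.array((354.5,246))/k)]);print("rim",hx,e)
print("box corners z.11",[np.round(atz(T,np.array(p)/k,.11),3).tolist() for p in((301,271),(411,264),(417,344),(306,351))])
print("paddle z.107",atz(T,np.array((421,354))/k,.107))
for n,p,z in(("mug",(456,220),.09),("spice",(340,215),.09),("shell",(177,306),.05),("spoon bowl",(555,263),.01),("spoon tip",(562,178),.01)):print(n,np.round(atz(T,np.array(p)/k,z),3))
im=T["pixels"]
cv2.imwrite("pics/c1.png",np.hstack([cv2.resize(im[160:240,180:280],(800,600),interpolation=cv2.INTER_CUBIC)]))
E
```

```text
[519. 323.] 97 [411. 418.] 112 [ 0.5638 -0.1134  0.0324] 0.0013
[555. 330.] 99 [419. 450.] 124 [ 0.5487 -0.1822  0.0328] 0.0014
[590. 338.] 103 [428. 485.] 140 [ 0.5336 -0.2499  0.0325] 0.0013
[561. 295.] 99 [459. 444.] 121 [ 0.6169 -0.1968  0.0326] 0.0011
[597. 302.] 99 [470. 478.] 134 [ 0.6018 -0.2652  0.0325] 0.0012
board [ 0.58281376 -0.18935544] -0.21783077306673576 resid [[-0.0, 0.0], [0.0001, -0.0004], [0.0001, 0.0003], [-0.0001, 0.0001], [-0.0001, 0.0]]
fit nuts [[0.5638, -0.1134], [0.5486, -0.1818], [0.5335, -0.2501], [0.617, -0.1969], [0.6019, -0.2653]]
rim [0.59191064 0.23598951 0.15889499] 5.464006574203032e-05
box corners z.11 [[0.663, 0.297, 0.11], [0.674, 0.093, 0.11], [0.526, 0.084, 0.11], [0.515, 0.288, 0.11]]
paddle z.107 [0.5077573  0.07654555 0.107     ]
mug [0.758 0.008 0.09 ]
spice [0.77  0.226 0.09 ]
shell [0.603 0.545 0.05 ]
spoon bowl [ 0.683 -0.19   0.01 ]
spoon tip [ 0.852 -0.207  0.01 ]
```

View pics/c1.png

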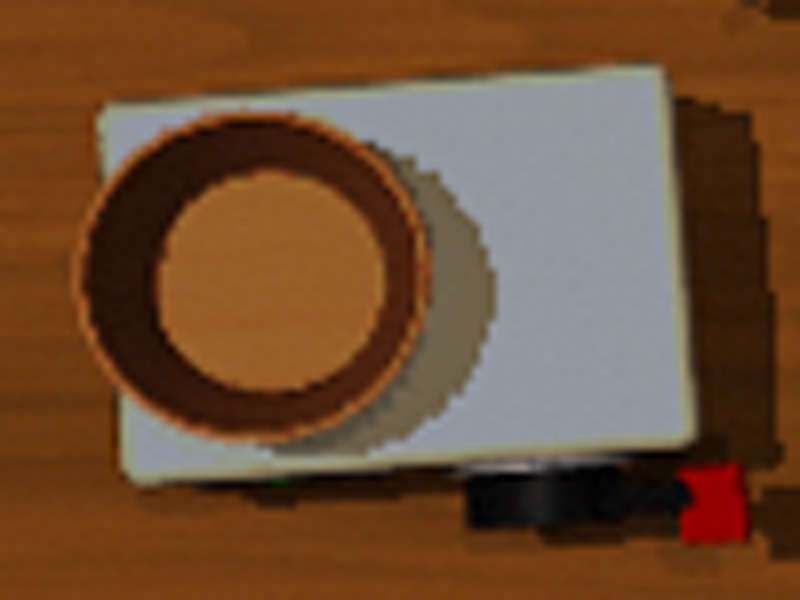

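The crop confirms the hopper rim centre at (253,276), the floor at (272,280) and the red paddle at (714,504). The nuts triangulate to z≈0.0325 and their layout fits the board to under 0.5 mm. Next I'll work out the first move.

```bash
cat >> h.py <<'E'
def go(target,turn=0):
    """total tool-axis shift in 30 mm units after turning by `turn` deg about tool z"""
    from rig import bot
    s=bot.read_state();a=np.radians(turn);c,n=np.cos(a),np.sin(a)
    R=s["tcp_rot"]@np.array([[c,-n,0],[n,c,0],[0,0,1]])
    print("t",round(s["clock"],2),"tcp",np.round(s["ee_pos"],4),"w",round(s["width"],4),"units",np.round(R.T@(np.array(target)-s["ee_pos"])/.03,3))
E
python3 - <<'E'
from h import *
T=cam("top")
print(atz(T,(211.7,196.8),.17),atz(T,(214,197.3),.115),atz(T,(269.2,227.2),.107))
go([.5638,-.1134,.16],-14.1)
E
```

```text
[0.59238297 0.23507809 0.17      ] [0.59322131 0.2348089  0.115     ] [0.50592926 0.07725481 0.107     ]
t 0.1 tcp [ 0.1739 -0.5213  0.2305] w 0.085 units [-18.27    4.469   2.364]
```

>>> send_rows --pt "0 0 0 -1" --pt "0 0 0 -1" --pt "0 0 0 -0.82" --pt "-0.9 0.25 0 0" --pt "-1 0.25 0 0" --pt "-1 0.25 0 0" --pt "-1 0.25 0 0" --pt "-1 0.25 0 0" --pt "-1 0.25 0 0" --pt "-1 0.25 0 0" --hand 0.35 --newtons 25

```text
clock: 0.93
ee_pos: [0.3208, -0.3647, 0.231]
tcp_rot: [[-0.843, -0.538, -0.0], [-0.538, 0.843, 0.001], [0.0, 0.001, -1.0]]
ft_force: [1.0, -0.9, -0.3]
width: 0.0554
grasp_force: 0.0
```

>>> send_rows --pt "-1 0.25 0.2 0" --pt "-1 0.25 0.2 0" --pt "-1 0.25 0.2 0" --pt "-1 0.25 0.2 0" --pt "-1 0.25 0.2 0" --pt "-1 0.25 0.2 0" --pt "-1 0.25 0.2 0" --pt "-1 0.25 0.2 0" --pt "-1 0.25 0.2 0" --pt "-1 0.25 0.2 0"

```text
clock: 1.77
ee_pos: [0.5334, -0.1402, 0.1706]
tcp_rot: [[-0.843, -0.538, -0.001], [-0.538, 0.843, 0.0], [0.001, 0.001, -1.0]]
ft_force: [0.1, -0.1, 0.6]
width: 0.0555
grasp_force: 0.0
```

```bash
python3 -c "
from h import *
go([.5638,-.1134,.022])"
```

```text
t 1.77 tcp [ 0.5334 -0.1402  0.1706] w 0.0555 units [-1.337  0.204  4.953]
```

>>> send_rows --pt "-0.68 0.1 0.2 0" --pt "-0.66 0.1 0.5 0" --pt "0 0 0.7 0" --pt "0 0 0.7 0" --pt "0 0 0.7 0" --pt "0 0 0.5 0" --pt "0 0 0.3 0" --pt "0 0 0 0" --pt "0 0 0 0" --pt "0 0 0 0"

```text
clock: 2.6
ee_pos: [0.5643, -0.115, 0.0645]
tcp_rot: [[-0.843, -0.538, 0.002], [-0.538, 0.843, -0.0], [-0.001, -0.001, -1.0]]
ft_force: [-0.1, -0.6, 1.2]
width: 0.0553
grasp_force: 0.0
```

```bash
python3 - <<'E'
from h import *
from rig import bot
go([.5638,-.1134,.022])
f=bot.grab_frame("side");cv2.imwrite("pics/s1.png",cv2.resize(f["pixels"][220:370,200:400],(800,600),interpolation=cv2.INTER_CUBIC))
E
```

```text
t 2.6 tcp [ 0.5643 -0.115   0.0645] w 0.0553 units [-0.013  0.057  1.416]
```

View pics/s1.png

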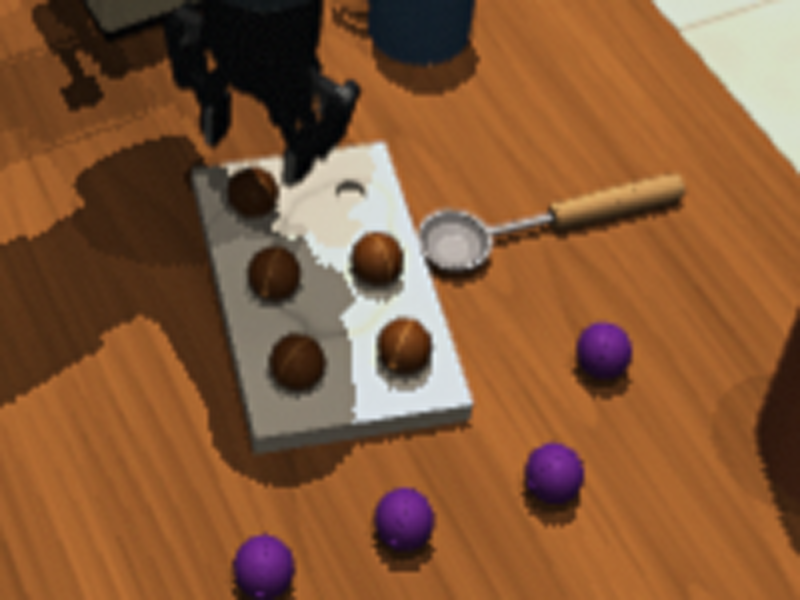

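The picture shows the open fingers straddling the corner nut at crop (252,190), with nothing else in the way. Descend and grip.

>>> send_rows --pt "0 0.05 0.4 0" --pt "0 0 0.4 0" --pt "0 0 0.35 0" --pt "0 0 0.25 0" --pt "0 0 0 0" --pt "0 0 0 0" --pt "0 0 0 0" --pt "0 0 0 0" --pt "0 0 0 0" --pt "0 0 0 0"

```text
clock: 3.48
ee_pos: [0.563, -0.1136, 0.0217]
tcp_rot: [[-0.843, -0.538, 0.001], [-0.538, 0.843, 0.0], [-0.001, -0.0, -1.0]]
ft_force: [0.1, -0.6, 0.4]
width: 0.0554
grasp_force: 0.0
```

>>> send_rows --pt "0 0 0 0" --pt "0 0 0 0" --pt "0 0 0 0" --pt "0 0 0 0" --pt "0 0 0 0" --pt "0 0 0 0" --pt "0 0 0 0" --pt "0 0 -0.1 0" --pt "0 0 -0.3 0" --pt "0 0 -0.5 0" --hand 0.8

```text
clock: 4.32
ee_pos: [0.5605, -0.113, 0.0468]
tcp_rot: [[-0.843, -0.537, -0.005], [-0.537, 0.843, 0.001], [0.004, 0.004, -1.0]]
ft_force: [0.8, -0.1, 0.3]
width: 0.0345
grasp_force: 24.9
```

```bash
python3 -c "
from h import *
go([.5925,.2352,.22])"
```

```text
t 4.32 tcp [ 0.5605 -0.113   0.0468] w 0.0345 units [-7.115  9.238 -5.765]
```

>>> send_rows --pt "0 0 -0.8 0" --pt "0 0 -1 0" --pt "0 0.2 -1 0" --pt "-0.2 0.5 -0.9 0" --pt "-0.5 0.7 -0.7 0" --pt "-0.7 0.9 -0.5 0" --pt "-0.7 0.9 -0.4 0" --pt "-0.7 0.9 -0.2 0" --pt "-0.7 0.9 -0.2 0" --pt "-0.7 0.9 0 0"

```text
clock: 5.15
ee_pos: [0.5733, 0.1054, 0.221]
tcp_rot: [[-0.843, -0.538, 0.001], [-0.538, 0.843, 0.001], [-0.002, 0.0, -1.0]]
ft_force: [1.1, 0.8, -0.3]
width: 0.0343
grasp_force: 25.0
```

>>> send_rows --pt "-0.7 0.9 0 0" --pt "-0.6 0.9 0 0" --pt "-0.5 0.9 0 0" --pt "-0.4 0.8 0 0" --pt "-0.2 0.5 0 0" --pt "-0.1 0.2 0 0" --pt "0 0 0 0" --pt "0 0 0 0" --pt "0 0 0 0" --pt "0 0 0 0"

```text
clock: 5.98
ee_pos: [0.5693, 0.2486, 0.2196]
tcp_rot: [[-0.844, -0.537, 0.0], [-0.537, 0.844, -0.0], [-0.0, -0.0, -1.0]]
ft_force: [0.7, 0.2, -0.3]
width: 0.0344
grasp_force: 25.0
```

```bash
python3 -c "
from h import *
go([.5925,.2352,.137])"
```

```text
t 5.98 tcp [0.5693 0.2486 0.2196] w 0.0344 units [-0.411 -0.792  2.752]
```

>>> send_rows --pt "0.09 -0.4 0 0" --pt "0 -0.39 0.1 0" --pt "0 0 0.5 0" --pt "0 0 0.6 0" --pt "0 0 0.6 0" --pt "0 0 0.5 0" --pt "0 0 0.3 0" --pt "0 0 0.15 0" --pt "0 0 0 0" --pt "0 0 0 0"

```text
clock: 6.82
ee_pos: [0.5802, 0.2282, 0.1375]
tcp_rot: [[-0.843, -0.538, 0.001], [-0.538, 0.843, 0.0], [-0.001, -0.0, -1.0]]
ft_force: [0.2, 1.1, 0.2]
width: 0.034
grasp_force: 25.0
```

>>> send_rows --pt "0 0 0 0" --pt "0 0 0 0" --pt "0 0 0 0" --pt "0 0 0 0" --pt "0 0 0 0" --pt "0 0 -0.3 0" --pt "0 0 -0.6 0" --pt "0 0 -0.7 0" --pt "0 0 -0.7 0" --pt "0 0 -0.5 0" --hand 0.5

```text
clock: 7.65
ee_pos: [0.5802, 0.2285, 0.2239]
tcp_rot: [[-0.843, -0.538, 0.003], [-0.538, 0.843, 0.001], [-0.003, -0.001, -1.0]]
ft_force: [1.4, 0.1, 0.7]
width: 0.0427
grasp_force: 0.0
```

```bash
python3 - <<'E'
from h import *
go([.5486,-.1818,.1])
E
```

```text
t 7.65 tcp [0.5802 0.2285 0.2239] w 0.0427 units [  8.259 -10.96    4.112]
```

>>> send_rows --pt "0.3 -0.5 0 0" --pt "0.7 -0.9 0 0" --pt "0.7 -0.95 0 0" --pt "0.7 -0.95 0 0" --pt "0.7 -0.95 0 0" --pt "0.7 -0.95 0 0" --pt "0.7 -0.95 0 0" --pt "0.7 -0.95 0.2 0" --pt "0.7 -0.95 0.4 0" --pt "0.7 -0.95 0.5 0" --hand 0.35

```text
clock: 8.48
ee_pos: [0.5578, -0.1078, 0.1888]
tcp_rot: [[-0.843, -0.538, 0.003], [-0.538, 0.843, -0.0], [-0.002, -0.002, -1.0]]
ft_force: [0.9, -0.7, -0.2]
width: 0.0556
grasp_force: 0.0
```

>>> send_rows --pt "0.7 -0.8 0.5 0" --pt "0.5 -0.7 0.6 0" --pt "0.3 -0.3 0.6 0" --pt "0.16 -0.16 0.5 0" --pt "0 0 0.4 0" --pt "0 0 0.4 0" --pt "0 0 0 0" --pt "0 0 0 0" --pt "0 0 0 0" --pt "0 0 0 0"

```text
clock: 9.32
ee_pos: [0.5482, -0.1821, 0.099]
tcp_rot: [[-0.843, -0.538, 0.002], [-0.538, 0.843, -0.0], [-0.001, -0.001, -1.0]]
ft_force: [0.8, -0.6, -0.1]
width: 0.0554
grasp_force: 0.0
```

```bash
python3 - <<'E'
from h import *
from rig import bot
go([.5486,-.1818,.022])
f=bot.grab_frame("top");cv2.imwrite("pics/t2.png",cv2.resize(f["pixels"][150:270,180:420],(800,400),interpolation=cv2.INTER_CUBIC))
E
```

```text
t 9.32 tcp [ 0.5482 -0.1821  0.099 ] w 0.0554 units [-0.014  0.004  2.566]
```

View pics/t2.png

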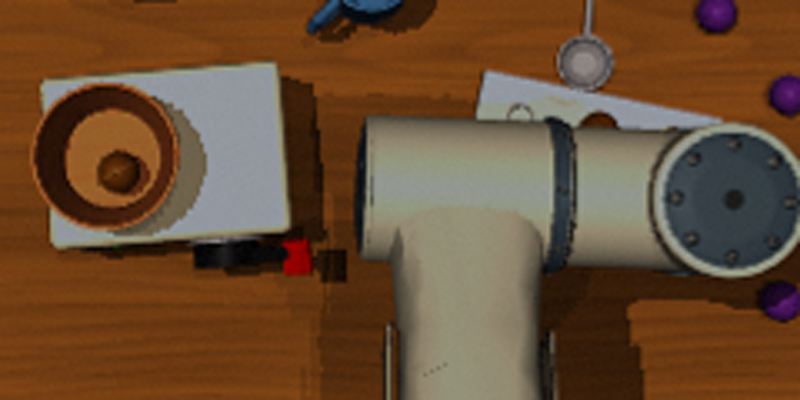

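The first nut lies in the hopper at crop (120,172), where it was released, and the dial hasn't moved. Now the second nut.

>>> send_rows --pt "0 0 0.4 0" --pt "0 0 0.6 0" --pt "0 0 0.6 0" --pt "0 0 0.5 0" --pt "0 0 0.3 0" --pt "0 0 0.16 0" --pt "0 0 0 0" --pt "0 0 0 0" --pt "0 0 0 0" --pt "0 0 0 0"

```text
clock: 10.2
ee_pos: [0.5483, -0.1821, 0.022]
tcp_rot: [[-0.843, -0.538, 0.002], [-0.538, 0.843, -0.0], [-0.001, -0.001, -1.0]]
ft_force: [-0.0, -0.2, -0.3]
width: 0.0556
grasp_force: 0.0
```

>>> send_rows --pt "0 0 0 0" --pt "0 0 0 0" --pt "0 0 0 0" --pt "0 0 0 0" --pt "0 0 0 0" --pt "0 0 0 0" --pt "0 0 0 0" --pt "0 0 -0.1 0" --pt "0 0 -0.3 0" --pt "0 0 -0.5 0" --hand 0.8

```text
clock: 11.03
ee_pos: [0.5453, -0.1811, 0.0463]
tcp_rot: [[-0.843, -0.537, -0.006], [-0.537, 0.843, 0.002], [0.004, 0.005, -1.0]]
ft_force: [0.5, -0.3, -0.3]
width: 0.0341
grasp_force: 24.9
```

```bash
python3 -c "
from h import *
go([.5925,.2352,.22])"
```

```text
t 11.03 tcp [ 0.5453 -0.1811  0.0463] w 0.0341 units [-8.762 10.885 -5.772]
```

>>> send_rows --pt "0 0 -0.8 0" --pt "0 0 -1 0" --pt "-0.1 0.2 -1 0" --pt "-0.4 0.5 -0.9 0" --pt "-0.6 0.7 -0.7 0" --pt "-0.8 0.9 -0.5 0" --pt "-0.8 0.9 -0.4 0" --pt "-0.8 0.9 -0.2 0" --pt "-0.8 0.9 -0.2 0" --pt "-0.8 0.9 0 0"

```text
clock: 11.87
ee_pos: [0.5809, 0.0516, 0.2205]
tcp_rot: [[-0.843, -0.538, 0.001], [-0.538, 0.843, 0.001], [-0.001, 0.0, -1.0]]
ft_force: [1.2, -0.7, -0.1]
width: 0.0344
grasp_force: 25.0
```

>>> send_rows --pt "-0.8 0.9 0 0" --pt "-0.8 0.9 0 0" --pt "-0.8 0.9 0 0" --pt "-0.8 0.9 0 0" --pt "-0.7 0.9 0 0" --pt "-0.4 0.6 0 0" --pt "-0.2 0.3 0 0" --pt "0 0 0 0" --pt "0 0 0 0" --pt "0 0 0 0"

```text
clock: 12.7
ee_pos: [0.6078, 0.2577, 0.2191]
tcp_rot: [[-0.843, -0.537, -0.001], [-0.537, 0.843, -0.0], [0.001, 0.0, -1.0]]
ft_force: [1.1, -0.1, 0.0]
width: 0.0343
grasp_force: 25.0
```

```bash
python3 -c "
from h import *
go([.5925,.2352,.150])"
```

```text
t 12.7 tcp [0.6078 0.2577 0.2191] w 0.0343 units [ 0.831 -0.36   2.305]
```

x: 0.83 − 0.70 = 0.13; y −0.36.

>>> send_rows --pt "0.13 -0.36 0 0" --pt "0 0 0.2 0" --pt "0 0 0.5 0" --pt "0 0 0.6 0" --pt "0 0 0.5 0" --pt "0 0 0.35 0" --pt "0 0 0.15 0" --pt "0 0 0 0" --pt "0 0 0 0" --pt "0 0 0 0"

```text
clock: 13.53
ee_pos: [0.6112, 0.2476, 0.1513]
tcp_rot: [[-0.843, -0.538, 0.002], [-0.538, 0.843, 0.001], [-0.002, -0.0, -1.0]]
ft_force: [0.5, -0.1, -0.4]
width: 0.0343
grasp_force: 25.0
```

>>> send_rows --pt "0 0 0 0" --pt "0 0 0 0" --pt "0 0 0 0" --pt "0 0 0 0" --pt "0 0 0 0" --pt "0 0 -0.3 0" --pt "0 0 -0.6 0" --pt "0 0 -0.7 0" --pt "0 0 -0.6 0" --pt "0 0 -0.3 0" --hand 0.5

```text
clock: 14.37
ee_pos: [0.6115, 0.2477, 0.2287]
tcp_rot: [[-0.843, -0.538, 0.004], [-0.538, 0.843, 0.002], [-0.005, -0.001, -1.0]]
ft_force: [0.5, 0.4, 1.1]
width: 0.0427
grasp_force: 0.0
```

```bash
python3 - <<'E'
from h import *
go([.617,-.1969,.1])
E
```

```text
t 14.37 tcp [0.6115 0.2477 0.2287] w 0.0427 units [  7.837 -12.586   4.264]
```

>>> send_rows --pt "0.3 -0.5 0 0" --pt "0.6 -0.9 0 0" --pt "0.6 -1 0 0" --pt "0.6 -1 0 0" --pt "0.6 -1 0 0" --pt "0.6 -1 0 0" --pt "0.6 -1 0 0" --pt "0.6 -1 0.2 0" --pt "0.6 -1 0.4 0" --pt "0.6 -1 0.5 0" --hand 0.35

```text
clock: 15.2
ee_pos: [0.6179, -0.0843, 0.1923]
tcp_rot: [[-0.843, -0.538, 0.002], [-0.538, 0.843, 0.0], [-0.001, -0.001, -1.0]]
ft_force: [1.3, 0.1, 0.4]
width: 0.0553
grasp_force: 0.0
```

>>> send_rows --pt "0.6 -1 0.5 0" --pt "0.6 -1 0.6 0" --pt "0.6 -0.8 0.6 0" --pt "0.3 -0.3 0.5 0" --pt "0.04 -0.1 0.4 0" --pt "0 0 0.4 0" --pt "0 0 0.16 0" --pt "0 0 0 0" --pt "0 0 0 0" --pt "0 0 0 0"

```text
clock: 16.03
ee_pos: [0.6162, -0.1973, 0.0983]
tcp_rot: [[-0.843, -0.539, 0.002], [-0.539, 0.843, -0.0], [-0.001, -0.001, -1.0]]
ft_force: [-0.2, -1.1, -0.0]
width: 0.0558
grasp_force: 0.0
```

```bash
python3 - <<'E'
from h import *
from rig import bot
go([.617,-.1969,.022])
f=bot.grab_frame("top");cv2.imwrite("pics/t3.png",cv2.resize(f["pixels"][150:270,180:420],(800,400),interpolation=cv2.INTER_CUBIC))
E
```

```text
t 16.03 tcp [ 0.6162 -0.1973  0.0983] w 0.0558 units [-0.025 -0.     2.543]
```

View pics/t3.png

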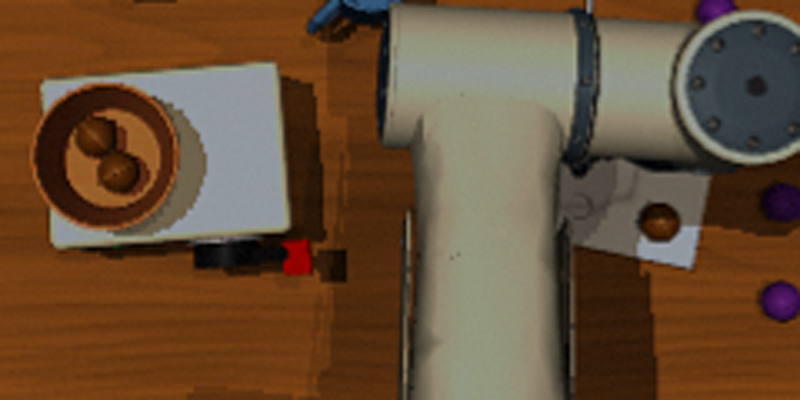

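Both nuts are in the hopper, at crop (95,135) and (120,172). The third will go on the free side, toward tool −y.

>>> send_rows --pt "0 0 0.4 0" --pt "0 0 0.6 0" --pt "0 0 0.6 0" --pt "0 0 0.5 0" --pt "0 0 0.3 0" --pt "0 0 0.14 0" --pt "0 0 0 0" --pt "0 0 0 0" --pt "0 0 0 0" --pt "0 0 0 0"

```text
clock: 16.92
ee_pos: [0.6163, -0.1978, 0.0222]
tcp_rot: [[-0.843, -0.538, 0.002], [-0.538, 0.843, -0.0], [-0.002, -0.001, -1.0]]
ft_force: [-0.0, -0.2, 0.1]
width: 0.0556
grasp_force: 0.0
```

>>> send_rows --pt "0 0 0 0" --pt "0 0 0 0" --pt "0 0 0 0" --pt "0 0 0 0" --pt "0 0 0 0" --pt "0 0 0 0" --pt "0 0 0 0" --pt "0 0 -0.1 0" --pt "0 0 -0.3 0" --pt "0 0 -0.5 0" --hand 0.8

```text
clock: 17.75
ee_pos: [0.6136, -0.1969, 0.0462]
tcp_rot: [[-0.843, -0.537, -0.005], [-0.537, 0.843, 0.002], [0.004, 0.004, -1.0]]
ft_force: [0.6, -0.2, 0.1]
width: 0.034
grasp_force: 24.9
```

```bash
python3 -c "
from h import *
go([.6025,.2232,.22])"
```

```text
t 17.75 tcp [ 0.6136 -0.1969  0.0462] w 0.034 units [-7.194 12.033 -5.767]
```

>>> send_rows --pt "0 0 -0.8 0" --pt "0 0 -1 0" --pt "-0.1 0.2 -1 0" --pt "-0.3 0.6 -0.9 0" --pt "-0.5 0.8 -0.7 0" --pt "-0.6 1 -0.5 0" --pt "-0.6 1 -0.4 0" --pt "-0.6 1 -0.2 0" --pt "-0.6 1 -0.2 0" --pt "-0.6 1 0 0"

```text
clock: 18.58
ee_pos: [0.6073, 0.034, 0.2207]
tcp_rot: [[-0.843, -0.538, 0.001], [-0.538, 0.843, 0.001], [-0.001, -0.0, -1.0]]
ft_force: [0.7, 0.4, 0.4]
width: 0.0343
grasp_force: 25.0
```

>>> send_rows --pt "-0.6 1 0 0" --pt "-0.6 1 0 0" --pt "-0.6 1 0 0" --pt "-0.6 1 0 0" --pt "-0.6 1 0 0" --pt "-0.5 0.9 0 0" --pt "-0.3 0.4 0 0" --pt "-0.1 0.1 0 0" --pt "0 0 0 0" --pt "0 0 0 0"

```text
clock: 19.42
ee_pos: [0.603, 0.2563, 0.2189]
tcp_rot: [[-0.843, -0.538, -0.001], [-0.538, 0.843, -0.0], [0.001, -0.0, -1.0]]
ft_force: [1.1, -0.5, -0.1]
width: 0.0342
grasp_force: 25.0
```

```bash
python3 -c "
from h import *
go([.6025,.2232,.162])"
```

```text
t 19.42 tcp [0.603  0.2563 0.2189] w 0.0342 units [ 0.604 -0.92   1.898]
```

>>> send_rows --pt "0.3 -0.5 0 0" --pt "0.3 -0.42 0 0" --pt "0 0 0.3 0" --pt "0 0 0.5 0" --pt "0 0 0.5 0" --pt "0 0 0.4 0" --pt "0 0 0.2 0" --pt "0 0 0 0" --pt "0 0 0 0" --pt "0 0 0 0"

```text
clock: 20.25
ee_pos: [0.6033, 0.2237, 0.1632]
tcp_rot: [[-0.843, -0.537, 0.002], [-0.537, 0.843, 0.001], [-0.002, -0.0, -1.0]]
ft_force: [-0.3, -0.1, 0.5]
width: 0.0345
grasp_force: 25.0
```

>>> send_rows --pt "0 0 0 0" --pt "0 0 0 0" --pt "0 0 0 0" --pt "0 0 0 0" --pt "0 0 0 0" --pt "0 0 -0.3 0" --pt "0 0 -0.6 0" --pt "0 0 -0.7 0" --pt "0 0 -0.4 0" --pt "0 0 0 0" --hand 0.5

```text
clock: 21.08
ee_pos: [0.6043, 0.2244, 0.2265]
tcp_rot: [[-0.843, -0.538, 0.007], [-0.538, 0.843, 0.002], [-0.007, -0.001, -1.0]]
ft_force: [0.8, -0.3, 0.4]
width: 0.0427
grasp_force: 0.0
```

```bash
python3 -c "
from h import *
go([.503,.075,.20])"
```

```text
t 21.08 tcp [0.6043 0.2244 0.2265] w 0.0427 units [ 5.532 -2.379  0.849]
```

>>> send_rows --pt "0.6 -0.3 0 0" --pt "1 -0.4 0 0" --pt "1 -0.4 0 0" --pt "1 -0.4 0 0" --pt "1 -0.4 0 0" --pt "0.7 -0.3 0 0" --pt "0.2 -0.2 0 0" --pt "0 0 0 1" --pt "0 0 0 1" --pt "0 0 0 1" --hand 1

```text
clock: 21.92
ee_pos: [0.5024, 0.0745, 0.2221]
tcp_rot: [[-0.955, -0.297, 0.0], [-0.297, 0.955, 0.0], [-0.0, 0.0, -1.0]]
ft_force: [-0.4, -1.2, -0.1]
width: 0.0001
grasp_force: 0.0
```

>>> send_rows --pt "0 0 0 1" --pt "0 0 0 1" --pt "0 0 0 0.8" --pt "0 0 0 0" --pt "0 0 0 0" --pt "0 0 0 0" --pt "0 0 0 0" --pt "0 0 0 0" --pt "0 0 0 0" --pt "0 0 0 0"

```text
clock: 22.75
ee_pos: [0.5024, 0.0746, 0.222]
tcp_rot: [[-0.998, -0.062, 0.0], [-0.062, 0.998, -0.0], [-0.0, -0.0, -1.0]]
ft_force: [-0.6, 0.4, 0.2]
width: -0.0
grasp_force: 0.0
```

```bash
python3 - <<'E'
from h import *
from rig import bot
go([.503,.072,.125])
a=bot.grab_frame("top")["pixels"];f=bot.grab_frame("side");b=f["pixels"]
cv2.imwrite("pics/t4.png",np.hstack([cv2.resize(a[150:250,190:390],(400,200)),cv2.resize(b[130:230,170:270],(400,400))[:400]][:1]+[np.zeros((200,1,3),np.uint8)]))
A=cv2.resize(a[150:250,190:390],(800,300),interpolation=3);B=cv2.resize(b[120:350,150:350],(400,300),interpolation=3);C=cv2.resize(b[130:205,180:280],(400,300),interpolation=3)
cv2.imwrite("pics/t4.png",np.vstack([A,np.hstack([B,C])]))
E
```

```text
t 22.75 tcp [0.5024 0.0746 0.222 ] w -0.0 units [-0.014 -0.087  3.233]
```

View pics/t4.png

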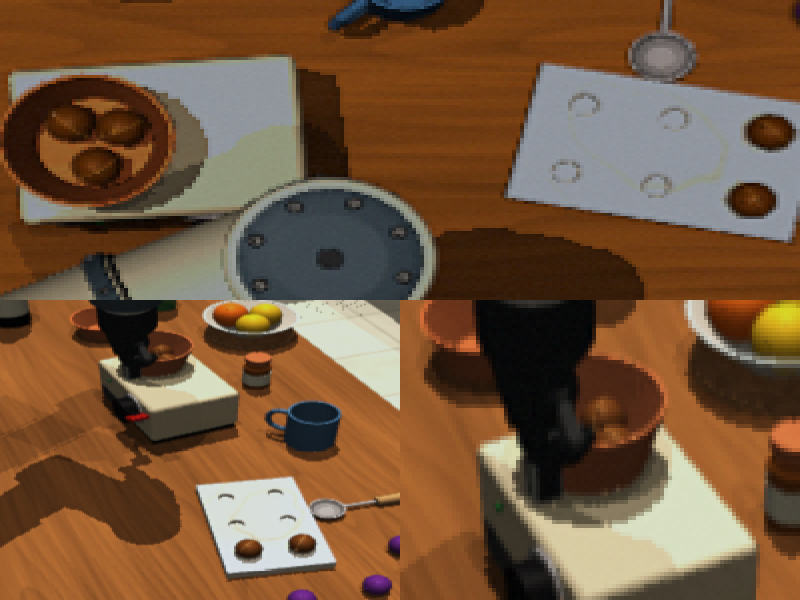

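Three nuts lie on the hopper floor and two are still in their wells. The red paddle is now visible in the side view, so I'll check its 3D position.

```bash
python3 - <<'E'
from h import *
from rig import bot
f=bot.grab_frame("side");im=f["pixels"].astype(int)
m=(im[...,2]>110)&(im[...,1]<40)&(im[...,0]<40);m[:, :205]=0;m[:,235:]=0;m[:195]=0;m[225:]=0
y,x=np.nonzero(m);print(len(x),x.min(),x.max(),y.min(),y.max(),x.mean(),y.mean())
print(tri([ray(f,(x.mean(),y.mean())),ray(cam("top"),(269.2,227.2))]))
E
```

```text
26 213 223 207 211 218.30769230769232 208.8846153846154
(array([0.50531174, 0.07748805, 0.1086651 ]), np.float64(0.0006919796507138342))
```

>>> send_rows --pt "0 -0.09 0.3 0" --pt "0 0 0.6 0" --pt "0 0 0.7 0" --pt "0 0 0.6 0" --pt "0 0 0.5 0" --pt "0 0 0.3 0" --pt "0 0 0.1 0" --pt "0 0 0 0" --pt "0 0 0 0" --pt "0 0 0 0"

```text
clock: 23.73
ee_pos: [0.5033, 0.0721, 0.13]
tcp_rot: [[-0.998, -0.062, 0.002], [-0.062, 0.998, 0.001], [-0.002, 0.0, -1.0]]
ft_force: [-0.5, -0.7, 0.6]
width: 0.0
grasp_force: 0.0
```

>>> send_rows --pt "0 0 0.2 0" --pt "0 0 0.25 0" --pt "0 0 0.25 0" --pt "0 0 0.25 0" --pt "0 0 0.25 0" --pt "0 0 0.25 0" --pt "0 0 0.25 0" --pt "0 0 0.25 0" --pt "0 0 0.25 0" --pt "0 0 0.1 0"

```text
clock: 24.57
ee_pos: [0.5041, 0.0708, 0.0607]
tcp_rot: [[-0.998, -0.063, 0.003], [-0.063, 0.998, -0.002], [-0.003, -0.002, -1.0]]
ft_force: [0.5, -3.9, 13.1]
width: -0.0004
grasp_force: 6.7
```

>>> send_rows --pt "0 0 0.15 0" --pt "0 0 0.15 0" --pt "0 0 0.1 0" --pt "0 0 0.05 0" --pt "0 0 0 0" --pt "0 0 0 0" --pt "0 0 0 0" --pt "0 0 0 0" --pt "0 0 0 0" --pt "0 0 0 0"

```text
clock: 25.4
ee_pos: [0.5045, 0.0728, 0.048]
tcp_rot: [[-0.998, -0.063, 0.005], [-0.063, 0.998, 0.002], [-0.005, 0.001, -1.0]]
ft_force: [-0.8, 2.1, 10.7]
width: -0.0005
grasp_force: 4.4
```

>>> send_rows --pt "0 0 0.05 0" --pt "0 0 0 0" --pt "0 0 0 0" --pt "0 0 0.05 0" --pt "0 0 0 0" --pt "0 0 0 0" --pt "0 0 0 0" --pt "0 0 0 0" --pt "0 0 0 0" --pt "0 0 0 0"

```text
clock: 26.23
ee_pos: [0.5049, 0.073, 0.0454]
tcp_rot: [[-0.998, -0.063, 0.006], [-0.063, 0.998, 0.002], [-0.006, 0.001, -1.0]]
ft_force: [-0.9, 2.2, 12.0]
width: -0.0001
grasp_force: 5.0
```

```bash
python3 - <<'E'
from h import *
from rig import bot
f=bot.grab_frame("side");b=f["pixels"];s=bot.read_state();print(s["ee_pos"],s["ft_force"])
cv2.imwrite("pics/s5.png",cv2.resize(b[150:240,160:280],(800,600),interpolation=3))
E
```

```text
[0.50491996 0.07298321 0.04544915] [-1.05364857  1.54246336 11.7198879 ]
```

View pics/s5.png

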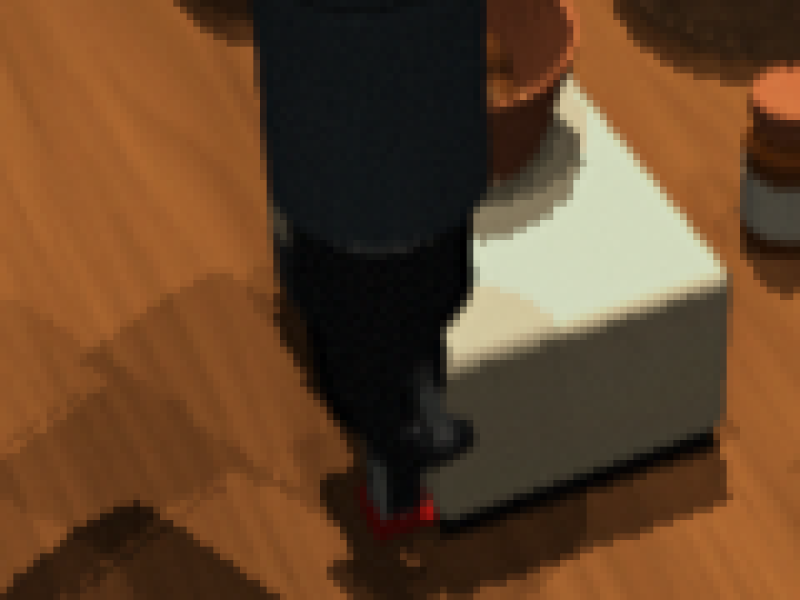

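The fingertips sit squarely on the paddle at crop (400,510), with about 12 N at the third-click height. I'll push slightly more for margin, then hold.

>>> send_rows --pt "0 0 0.04 0" --pt "0 0 0 0" --pt "0 0 0 0" --pt "0 0 0 0" --pt "0 0 0 0" --pt "0 0 0 0" --pt "0 0 0 0" --pt "0 0 0 0" --pt "0 0 0 0" --pt "0 0 0 0"

```text
clock: 27.12
ee_pos: [0.5051, 0.073, 0.0445]
tcp_rot: [[-0.998, -0.063, 0.006], [-0.063, 0.998, 0.002], [-0.006, 0.001, -1.0]]
ft_force: [-2.1, 2.5, 14.1]
width: 0.0002
grasp_force: 5.5
```

>>> send_rows --pt "0 0 0 0" --pt "0 0 0 0" --pt "0 0 0 0" --pt "0 0 0 0" --pt "0 0 0 0" --pt "0 0 0 0" --pt "0 0 0 0" --pt "0 0 0 0" --pt "0 0 0 0" --pt "0 0 0 0"

```text
clock: 27.95
ee_pos: [0.5051, 0.073, 0.0445]
tcp_rot: [[-0.998, -0.063, 0.006], [-0.063, 0.998, 0.002], [-0.006, 0.001, -1.0]]
ft_force: [-1.2, 1.9, 13.8]
width: 0.0001
grasp_force: 5.5
```

```bash
python3 -c "
from rig import bot
print(bot.close_job())"
```

```text
the job is handed in; nothing more can be done
None
```

I handed the job in at about 28 s with three walnuts in the hopper, the other two still in their wells, and the fingers holding the paddle down at about 14 N. I judged the third click from fingertip height and force, since the dial angle can't be read directly, and no verdict came back.

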